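# Thread the guide rod through both bushings and hold it

### The arm

A 6-joint arm with a two-finger parallel gripper is mounted at the origin on a cart in front of the work surface, level with it; the furniture and walls round the work are solid. World frame = base frame: x ahead of the robot, y to its left, z up, the work surface at z = 0. Lengths are in mm, angles in rad, forces in N, time in s.
With the tool pointing down it reaches from about 250 to 850 mm from the base axis. Payload 12.5 kg.
Tool frame: the origin (TCP) lies at the very end of the fingers, on their centre line; the grasp point (between the pads) lies 19 mm behind it (arm.tcp_to_grasp is the distance from the TCP to the grasp point, in mm); z points along the fingers, y is the direction in which the jaws open and shut (so a half turn about z gives the same grasp; the last joint's range is limited). The gripper opens to 93 mm and grips with 3 to 60 N. Pads are 15 mm wide; open, the fingers measure 128 mm over their backs; the gripper's body (75 mm by 188 mm) begins 65 mm behind the grasp point.
Start: joints at [1.183, 0.351, 1.652, -0, 1.139, -0.085], TCP at [163.975, 524.973, 218.633] pointing down, gripper open.
Joint ranges: [-2.75, 2.75], [-0.79, 2.1], [0.01, 2.65], [-1.57, 4.71], [0.07, 3.14], [-2.87, 2.87]. Speed limits (rad/s): [2.22, 2.22, 2.79, 3.14, 3.14, 3.14].

### API

Orientations are given as a unit quaternion [x, y, z, w].
In Python, from plant import arm gives the robot as it stands.
- The arm moves only by the shell command python3 -m creep 'ROWS' [FORCE]. ROWS is JSON, a list of rows, each an object with "linear": the shift along the tool's x, y, z in cm, a list of three; "twist": the turn, a rotation vector about the tool's x, y, z in rad, a list of three; "fingers": the opening in per cent of the stroke, from 0 (shut) to 100 (fully open). In form: [{"linear": [x, y, z], "twist": [ax, ay, az], "fingers": fingers}, ...]. A call has 1 to 20 rows; each row shifts and turns the commanded pose from where the row before left it, along the tool's axes as they then stand; what a row does not reach is not made up. A row lasts 1/10 s, in which the tool goes at most 50 mm and 8.59 degrees, less where a joint would pass 70% of its speed; a pose out of reach is approached as far as the arm can. A call with a gripper value outside its range is refused whole. The fingers move at their own pace and stop on an object; FORCE is the grip in N (left out, the last holds). Time passes only in rows, so rows that do not move let the fingers close. It gives the time, the measured TCP pose, the force and the opening at its end, in the units of the state.
- arm.sense(): the state, without advancing time (a new reading comes with each control period).
- arm.capture(name): name is "scene" or "top"; returns the picture (480x640x3 uint8, red, green, blue); there is no depth.
- arm.camera_model(name): a dict with "fx", "fy", "cx", "cy" (pixels), "rvec" (rotation vector, rad) and "tvec" (3), from world to camera coordinates, as OpenCV has them. Camera axes: x right, y down, z forward; pixel columns grow to the right and rows downward; lengths in mm; the calibration is good to about 2 mm. A picture is of the moment at which its call begins. camera_model takes no time and is no camera call.
- arm.job_done(): hands the job in, once; it reports no verdict.
Trained networks look in the newest picture that a camera, given by its name, has taken for a name from the list of things; names that differ only in an ending like _2 or _b are one class to them, and where a whole thing is asked for, a point or a joint stands for the part that bears it (a point fixed in the world has none). Each returns a list of dicts, best first, with "confidence" (0 to 1); they miss things now and then, are a little off and sometimes report something else, mostly with a low value. They report only what shows in the picture. A call takes as long as a camera call. They do not tell look-alikes from the thing itself.
- arm.recognise(camera, target): "extent" ([left, top, right, bottom] in pixels, round what is visible of it).
- arm.outline_of(camera, target): "region" (480x640 bool, what is visible of it) and "extent" ([left, top, right, bottom] in pixels, round what is visible of it).
- arm.pinpoint(camera, target): "position" ([column, row] in pixels: a listed point, or the origin of a listed thing).
The state is a dict: "time": time; "joints": joint angles; "joint_vel": joint speeds; "tau": joint torques, N m; "tcp_pos": TCP position; "orientation": TCP orientation; "force": force on the tool from outside, world axes, zero at the start; "wrist_torque": the same for the moment, N m; "grip_width": finger opening in mm.
Only numpy, scipy, OpenCV 4.12 (cv2) and the standard library are available. Lean on these libraries where they do the work, as an engineer would, in place of code of your own. Each camera call takes 0.05 s, during which the arm holds its last target. There are 200 camera calls.

### The job

Take the longer of the two rods out of the parking rack by its black grip and thread it straight down through the upper bushing of the guide stand and then on through the lower one. Finish still holding it there upright, spanning both bushings with its collar about 15 mm above the upper bushing's rim (neither resting on the rim nor pressed hard sideways against the bushings), so that a colleague can tighten the clamp. Leave the shorter rod in the rack and the beaker, timer and marker where they are; the program ends while the robot holds the rod.

Things in the scene. Friction and masses are not known exactly. Their poses are not given: they have to be found in the camera images.
- guide_stand: fixed bench stand: dark base plate 150 x 110 mm, its top 8 mm above the desk; steel column 16 mm thick, 142 mm tall, 72 mm from the bushing axis on the stand's +x side; two aluminium arms reach from it to -x, each with a brass bushing, one straight above the other. Origin on the desk, right below the common vertical bushing axis; z up
- upper_rim (a point): point on the bushing axis at the upper bushing's top rim, 127 mm above the desk. The bushing goes down to 105 mm: 13 mm bore in its lower 13 mm, flaring in the upper 9 mm to a 22 mm wide mouth (30 mm outside)
- lower_exit (a point): point on the bushing axis at the lower bushing's lower end, 48 mm above the desk; this bushing has the same shape as the upper one, its rim at 70 mm
- rod_rack: fixed grey parking rack, 76 x 180 mm, top plate at 125 mm above the desk, on four thin corner posts, open all round; two 14 mm through holes 50 mm either side of its middle along its own y axis. Origin on the desk under its middle; z up. The two rods hang in the holes, upright, their collars lying on the plate; either rod may be in either hole
- long_rod: the longer rod, loose, 98 to 182 g, 167 mm overall: steel shaft 10 mm thick and 112 mm long below the collar, with a cone-shaped lower tip; steel collar 26 mm wide and 5 mm thick; above it a round black grip 20 mm thick and 50 mm tall. Origin at the lower tip, z up along the rod to the grip
- long_rod_grip (a point): on the longer rod's axis near the middle of its black grip, 144 mm above its lower tip (32 mm above the collar's underside)
- long_rod_tip (a point): lower tip of the longer rod
- long_rod_collar (a point): centre of the underside of the longer rod's collar, 112 mm above the tip
- short_rod_grip (a point): on the shorter rod's axis, near the middle of its black grip. The shorter rod is the same but for its shaft, 60 mm below the collar; in the rack the two tops look alike and stand equally high, only the hanging shafts differ
- beaker: white beaker, 66 mm wide, 73 mm tall, a bystander; origin under its middle
- timer: white bench timer, 41 x 66 x 67 mm, a bystander; origin under its middle
- marker: black marker pen, 132 mm long, lying on the desk near the front edge, a bystander; origin under its middle
Mind the look-alikes: they are no part of the job. What is shaped like the long_rod but brown, red or turquoise is not meant.

How it is judged (in metres and radians):
On the way, in this order (a step that is already met when the one before it is completed fails the run):
1. the longer rod's tip has been through the upper bushing and come out below it, the rod upright (z of long_rod_tip in the frame of upper_rim below -0.024 m and horizontal distance between long_rod_tip and upper_rim below 0.006 m and angle between long_rod's own z axis and vertical below 0.12 rad), for 0.1 s.
2. the tip has also come out below the lower bushing, the rod spanning both (z of long_rod_tip in the frame of lower_exit below -0.004 m and horizontal distance between long_rod_tip and lower_exit below 0.006 m and horizontal distance between long_rod_collar and upper_rim below 0.006 m), for 0.1 s.
At the end, for the whole second after the job is handed in: longer rod gripped (over 1 N), at rest, upright to 0.08 rad, within 5 mm of the bushing axis; collar 6 to 24 mm above the upper rim, tip 4 mm or more below the lower bushing; under 15 N on the stand; shorter rod still in the rack (moved under 20 mm) (horizontal distance between long_rod_tip and lower_exit below 0.005 m and horizontal distance between long_rod_collar and upper_rim below 0.005 m and angle between long_rod's own z axis and vertical below 0.08 rad and z of long_rod_collar in the frame of upper_rim between 0.006 and 0.024 m and z of long_rod_tip in the frame of lower_exit below -0.004 m and contact force between the fingers and long_rod above 1 N and contact force between long_rod and guide_stand below 15 N and linear speed of long_rod below 0.02 m/s and not (distance of short_rod_grip from where it was at the start of the episode above 0.02 m)); the arm keeps its last pose, push and grip.
It fails at once if the shorter rod is taken out or pushed about (moved over 20 mm) (distance of short_rod_grip from where it was at the start of the episode above 0.02 m).
It fails at once if the rod is rammed against the stand with more than 60 N (contact force between long_rod and guide_stand above 60 N).
It fails at once if the beaker, timer or marker is moved by more than 30 mm (distance of any of beaker, timer, marker from where it was at the start of the episode above 0.03 m).
It also fails if it takes over 45 s, if anything falls off the work surface, if the arm or the gripper's body presses on something with over 40 N, if the wrist force passes 120 N, or if a joint passes its speed limit or range.

## Working session

There is one attempt and no reset: what is moved stays moved. The work goes in short steps, Python scripts to look and compute and a shell command to move; the robot and the scene stay as the last step left them, time stands still between calls to the robot, and variables do not carry over. Pictures are saved under pics/ and viewed, about 8 in all and at most 12, crops included, and the job is handed in when it is done.

```bash
mkdir -p pics; ls; python3 - <<'E'
from plant import arm
import cv2,numpy as np
s=arm.sense();print({k:np.round(v,3).tolist() for k,v in s.items()})
for c in("scene","top"):
    im=arm.capture(c);cv2.imwrite(f"pics/{c}0.png",im[:,:,::-1])
    m=arm.camera_model(c);R=cv2.Rodrigues(np.array(m["rvec"],float))[0];print(c,m["fx"],m["cx"],m["cy"],"cam at",(-R.T@np.array(m["tvec"])).round(), "fwd",R[2].round(2))
    for t in("guide_stand","upper_rim","lower_exit","rod_rack","long_rod","long_rod_grip","long_rod_collar","long_rod_tip","short_rod_grip","beaker","timer","marker"):
        print(c,t,[(np.round(d["position"]).tolist(),round(d["confidence"],2)) for d in arm.pinpoint(c,t)[:4]])
E
```

```text
pics
{'time': 0.0, 'joints': [1.183, 0.351, 1.652, 0.0, 1.139, -0.085], 'joint_vel': [0.001, 0.0, 0.001, 0.0, 0.001, 0.001], 'tau': [0.001, -49.734, -28.525, 0.07, 0.026, -0.0], 'tcp_pos': [163.872, 524.673, 218.115], 'orientation': [0.151, 0.989, -0.001, -0.0], 'force': [0.101, 1.102, -0.328], 'wrist_torque': [0.038, 0.023, 0.023], 'grip_width': 93.058}
scene 562.7373387016827 315.7671108535169 243.96656197820883 cam at [ -14. 1015.  580.] fwd [ 0.46 -0.75 -0.47]
scene guide_stand []
scene upper_rim [([365.0, 186.0], 0.77)]
scene lower_exit [([362.0, 221.0], 0.84)]
scene rod_rack [([292.0, 296.0], 0.68)]
scene long_rod [([272.0, 307.0], 0.94), ([225.0, 295.0], 0.93), ([247.0, 341.0], 0.78), ([260.0, 276.0], 0.78)]
scene long_rod_grip [([270.0, 235.0], 0.93), ([224.0, 226.0], 0.92), ([242.0, 263.0], 0.75), ([210.0, 255.0], 0.75)]
scene long_rod_collar [([211.0, 269.0], 0.88), ([247.0, 284.0], 0.83), ([272.0, 247.0], 0.67), ([225.0, 242.0], 0.58)]
scene long_rod_tip [([261.0, 273.0], 0.96), ([268.0, 304.0], 0.88), ([218.0, 323.0], 0.88), ([252.0, 339.0], 0.79)]
scene short_rod_grip [(
[... 334 characters left out ...]
 232.0], 0.66)]
top lower_exit [([428.0, 241.0], 0.55)]
top rod_rack [([298.0, 240.0], 0.72)]
top long_rod [([322.0, 193.0], 0.63), ([277.0, 192.0], 0.61), ([239.0, 244.0], 0.51), ([241.0, 214.0], 0.48)]
top long_rod_grip [([226.0, 207.0], 0.76), ([221.0, 243.0], 0.75), ([275.0, 178.0], 0.74), ([274.0, 228.0], 0.66)]
top long_rod_collar [([230.0, 243.0], 0.69), ([280.0, 182.0], 0.66), ([322.0, 183.0], 0.61), ([277.0, 226.0], 0.53)]
top long_rod_tip [([280.0, 196.0], 0.67), ([324.0, 196.0], 0.62), ([240.0, 245.0], 0.46), ([240.0, 215.0], 0.45)]
top short_rod_grip [([326.0, 240.0], 0.51)]
top beaker [([187.0, 244.0], 0.67)]
top timer [([204.0, 198.0], 0.63)]
top marker [([357.0, 296.0], 0.65)]
```

View pics/scene0.png

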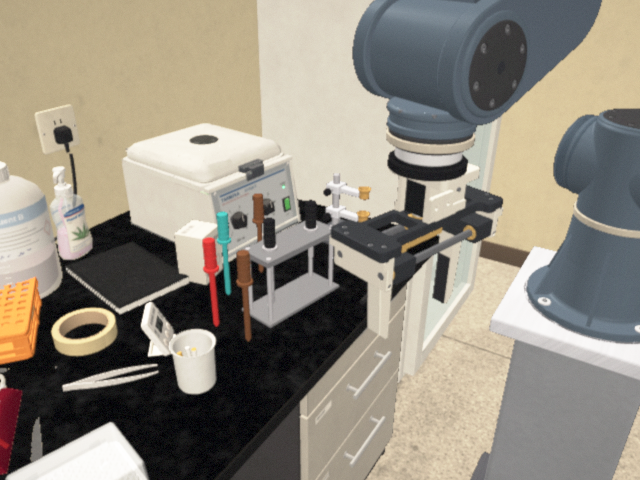

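View pics/top0.png

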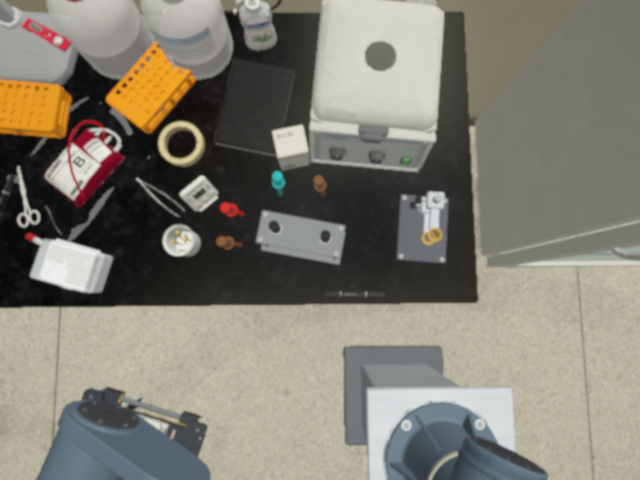

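The scene view shows the rack's two black grips at (270,233) and (311,214). The stand's brass bushings are at (364,192) and (362,216). Candidates for the longer rod: black (270,233), black (311,214), and the look-alikes red (210,255), brown (243,263), brown (259,207) and turquoise (224,226). Only the two black ones qualify, so I'll crop their hanging shafts.

```bash
cat > h.py <<'E'
from plant import arm
import cv2,numpy as np
def cam(c):
    m=arm.camera_model(c);K=np.array([[m["fx"],0,m["cx"]],[0,m["fy"],m["cy"]],[0,0,1]])
    return K,cv2.Rodrigues(np.array(m["rvec"],float))[0],np.array(m["tvec"],float)
def ray(c,px):
    K,R,t=cam(c);d=R.T@np.linalg.solve(K,[px[0],px[1],1.]);return -R.T@t,d
def at_z(c,px,z):
    o,d=ray(c,px);return o+d*(z-o[2])/d[2]
def tri(a,b):
    A=np.zeros((3,3));v=np.zeros(3)
    for o,d in(ray("scene",a),ray("top",b)):
        P=np.eye(3)-np.outer(d,d)/(d@d);A+=P;v+=P@o
    return np.linalg.solve(A,v)
def proj(c,p):
    K,R,t=cam(c);q=K@(R@np.array(p,float)+t);return q[:2]/q[2]
E
python3 - <<'E'
from h import *
a=cv2.imread("pics/scene0.png")[180:330,230:380];b=cv2.imread("pics/top0.png")[175:275,245:465]
cv2.imwrite("pics/crop.png",cv2.resize(a,None,fx=4,fy=4,interpolation=2))
cv2.imwrite("pics/crop2.png",cv2.resize(b,None,fx=3.6,fy=3.6,interpolation=2))
print("tri rim",tri((365,186),(433,232)),"low",tri((362,221),(428,241)))
print("A",tri((270,235),(274,228)),"B",tri((311,214),(326,237)))
E
```

```text
tri rim [475.55345764  31.37588911 131.70138605] low [473.36275753  25.80593176  48.36774454]
A [486.61660104 347.57580787 150.82726564] B [468.41145334 246.88320901 153.93422611]
```

View pics/crop.png

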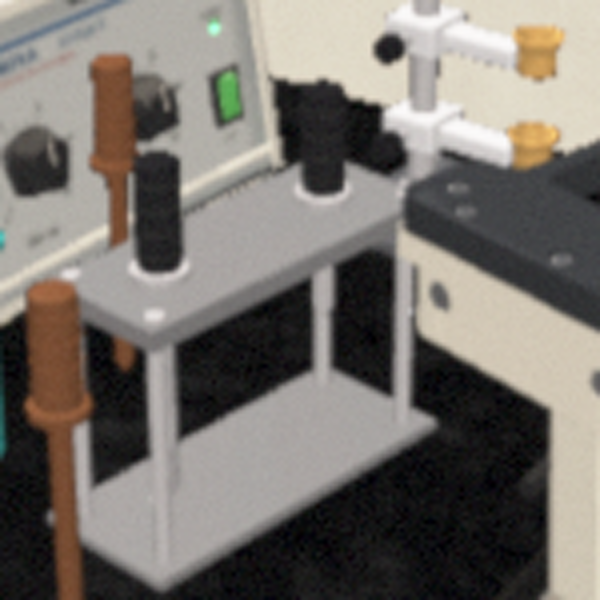

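View pics/crop2.png

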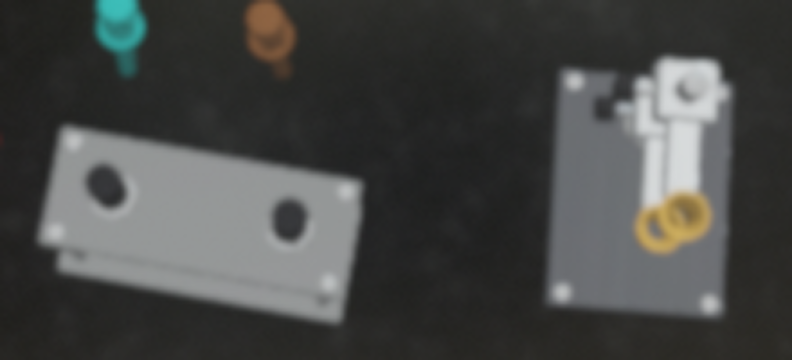

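Crop: the left rod's shaft (A) seems to reach down beside the corner post to crop y≈490. The right rod's thick shaft (B) ends near y≈310, with a thinner post below it. I'll check this against projected tip positions and refine the positions.

```bash
python3 - <<'E'
from h import *
from scipy.optimize import least_squares
ims={c:cv2.imread(f"pics/{c}0.png") for c in("scene","top")}
# brass outlines
boxes={"scene":(345,170,385,230),"top":(415,220,450,250)}
for c,(l,t,r,b) in boxes.items():
    hsv=cv2.cvtColor(ims[c],cv2.COLOR_BGR2HSV);m=cv2.inRange(hsv,(12,90,60),(32,255,255));k=np.zeros_like(m);k[t:b,l:r]=m[t:b,l:r]
    n,_,st,ce=cv2.connectedComponentsWithStats(k)
    print(c,[(s.tolist(),np.round(q,1).tolist()) for s,q in zip(st[1:],ce[1:]) if s[4]>20])
up=at_z("top",(435.8,235),127);lo=at_z("top",(428.3,238.6),70)
print("top-only rim",up,"lower",lo)
for n,(s,t) in dict(A=((270,235),(274,228)),B=((311,214),(326,237))).items():
    p=tri(s,t)
    print(n,p,"top at",at_z("top",t,157))
    for z in(130,65,13): 
        q=proj("scene",(p[0],p[1],z)); print(z,((q-[230,180])*4).round())
c=lambda px,py:(245+px/3.6,175+py/3.6)
# rack corners in top crop
for q in((63,128),(362,181),(345,265),(38,243)): print("corner",at_z("top",c(*q),125).round())
# collar visible: grips top circle
hsv=cv2.cvtColor(ims["top"],cv2.COLOR_BGR2GRAY)
E
```

```text
scene [([358, 187, 13, 13, 122], [364.1, 192.2]), ([357, 211, 13, 11, 107], [362.8, 215.6])]
top [([422, 229, 20, 16, 220], [431.9, 236.3])]
top-only rim [473.06308885  26.30129546 127.        ] lower [472.72977706  28.34641557  70.        ]
A [486.61660104 347.57580787 150.82726564] top at [486.11907295 347.1967704  157.        ]
130 [160. 264.]
65 [165. 396.]
13 [169. 496.]
B [468.41145334 246.88320901 153.93422611] top at [467.52197727 246.6358372  157.        ]
130 [325. 184.]
65 [325. 310.]
13 [324. 406.]
corner [527. 374. 125.]
corner [495. 207. 125.]
corner [448. 217. 125.]
corner [462. 387. 125.]
```

```bash
python3 - <<'E'
from h import *
c=lambda px,py:(245+px/3.6,175+py/3.6); s=lambda px,py:(230+px/4,180+py/4)
print("A collar scene",at_z("scene",s(159,267),129).round(1),"gripTop scene",at_z("scene",s(157,159),180).round(1))
print("A collar top",at_z("top",c(114,192),130).round(1),"gripTop top",at_z("top",c(101,179),180).round(1))
print("B collar top",at_z("top",c(291,224),130).round(1))
for p in((364.5,190.),(364.5,190.8)): print("rim scene",at_z("scene",p,127).round(1))
print("lowrim scene",at_z("scene",(363,214.),70).round(1))
for n,a,b in(("turq",(224,226),(275,178)),("red",(210,255),(226,207)),("brn",(242,263),(221,243)),("brn2",(259,207),(320,180))): print(n,tri(a,b).round())
for n,z in(("beaker",0),("timer",0),("marker",0)): pass
print("white box top corner guess", tri((205,235),(290,140)).round(), "centrifuge front top", tri((253,170),(372,133)).round())
E
```

```text
A collar scene [486.7 348.6 129. ] gripTop scene [485.1 349.4 180. ]
A collar top [489.3 344.6 130. ] gripTop top [489.  346.7 180. ]
B collar top [470.4 246.7 130. ]
rim scene [468.4  39.6 127. ]
rim scene [466.5  43.4 127. ]
lowrim scene [470.8  36.1  70. ]
turq [588. 346. 140.]
red [532. 444. 144.]
brn [460. 451. 155.]
brn2 [581. 256. 144.]
white box top corner guess [678. 315.  86.] centrifuge front top [671. 153. 166.]
```

Projected tips match: a short shaft on B would end at crop row 310, as seen, and a long one on A at 496, as seen. So A, at about (487,347), is the longer rod. I'm moving above it now.

```bash
python3 -m creep '[{"linear":[-1.2,-0.24,0],"twist":[0,0,0],"fingers":60},{"linear":[-2.4,-0.48,0],"twist":[0,0,0],"fingers":60},{"linear":[-2.5,-0.5,0],"twist":[0,0,0],"fingers":60},{"linear":[-2.5,-0.5,0],"twist":[0,0,0],"fingers":60},{"linear":[-2.5,-0.5,0],"twist":[0,0,0],"fingers":60},{"linear":[-2.5,-0.5,0],"twist":[0,0,0],"fingers":60},{"linear":[-2.5,-0.5,0],"twist":[0,0,0],"fingers":60},{"linear":[-2.5,-0.5,0],"twist":[0,0,0],"fingers":60},{"linear":[-2.5,-0.5,0],"twist":[0,0,0],"fingers":60},{"linear":[-2.5,-0.5,0],"twist":[0,0,0],"fingers":60},{"linear":[-2.5,-0.5,0],"twist":[0,0,0],"fingers":60},{"linear":[-2.5,-0.5,0],"twist":[0,0,0],"fingers":60},{"linear":[-2.5,-0.5,0],"twist":[0,0,0],"fingers":60},{"linear":[-2.5,-0.5,0],"twist":[0,0,0],"fingers":60},{"linear":[-2.5,-0.5,0],"twist":[0,0,0],"fingers":60},{"linear":[-0.1,0,0],"twist":[0,0,0],"fingers":60},{"linear":[0,0,0],"twist":[0,0,0],"fingers":60},{"linear":[0,0,0],"twist":[0,0,0],"fingers":60}]'; python3 - <<'E'
from h import *
from scipy.spatial.transform import Rotation as Ro
s=arm.sense();print(s["tcp_pos"],Ro.from_quat(s["orientation"]).as_matrix().round(4).tolist(),s["grip_width"])
R=Ro.from_quat(s["orientation"]).as_matrix()
d=np.array([487.5,347.5,138])-s["tcp_pos"];print("tool delta mm",(R.T@d).round(1))
print("TCP px",proj("scene",s["tcp_pos"]).round(1),proj("top",s["tcp_pos"]).round(1))
a=arm.capture("scene");cv2.imwrite("pics/s1.png",cv2.resize(a[130:330,170:410,::-1],None,fx=3,fy=3))
E
```

```text
time: 3.1
tcp_pos: [487.4, 348.2, 218.6]
orientation: [0.151, 0.989, -0.0, -0.0]
force: [-0.3, -0.2, -0.5]
grip_width: 55.8
[487.4462607  348.1810636  218.61386748] [[-0.9546, 0.2979, -0.0003], [0.2979, 0.9546, -0.0], [0.0003, -0.0001, -1.0]] 55.808660551561786
tool delta mm [-0.3 -0.6 80.6]
TCP px [267.7 197.4] [270.  222.4]
```

View pics/s1.png

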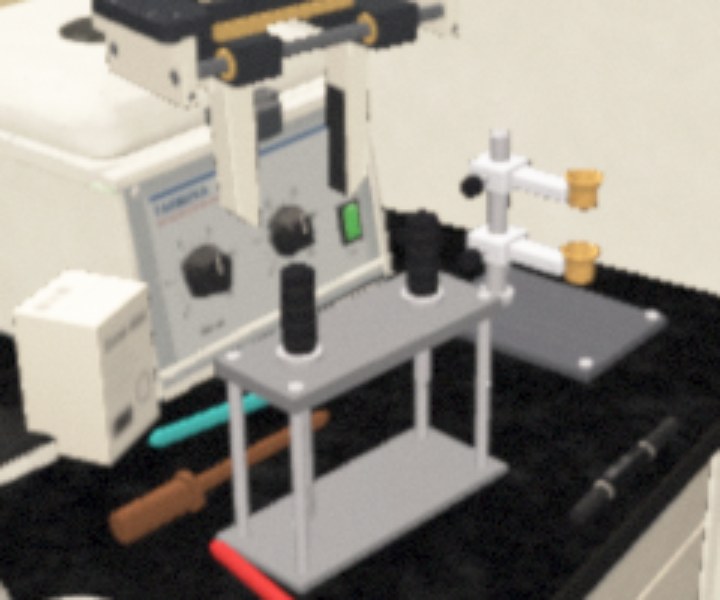

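The view shows the jaws centred above the longer rod: finger tips at crop (243,225) and (343,190), grip at (298,265). The loose look-alikes have toppled onto the desk, clear of the job. Next I descend and grip.

```bash
python3 -m creep '[{"linear":[0,0,1],"twist":[0,0,0],"fingers":60},{"linear":[0,0,1],"twist":[0,0,0],"fingers":60},{"linear":[0,0,1],"twist":[0,0,0],"fingers":60},{"linear":[0,0,1],"twist":[0,0,0],"fingers":60},{"linear":[0,0,1],"twist":[0,0,0],"fingers":60},{"linear":[0,0,1],"twist":[0,0,0],"fingers":60},{"linear":[0,0,1],"twist":[0,0,0],"fingers":60},{"linear":[0,0,1],"twist":[0,0,0],"fingers":60},{"linear":[0,0,0],"twist":[0,0,0],"fingers":60},{"linear":[0,0,0],"twist":[0,0,0],"fingers":60}]' 30; python3 - <<'E'
from h import *
for c,(l,t,r,b) in(("scene",(230,170,350,320)),):
    a=arm.capture(c)[t:b,l:r,::-1];cv2.imwrite("pics/s2.png",cv2.resize(a,None,fx=4,fy=4,interpolation=2))
E
```

```text
time: 4.15
tcp_pos: [488.1, 348.2, 138.6]
orientation: [0.151, 0.989, -0.0, -0.0]
force: [0.4, -0.1, -0.6]
grip_width: 55.7
```

View pics/s2.png

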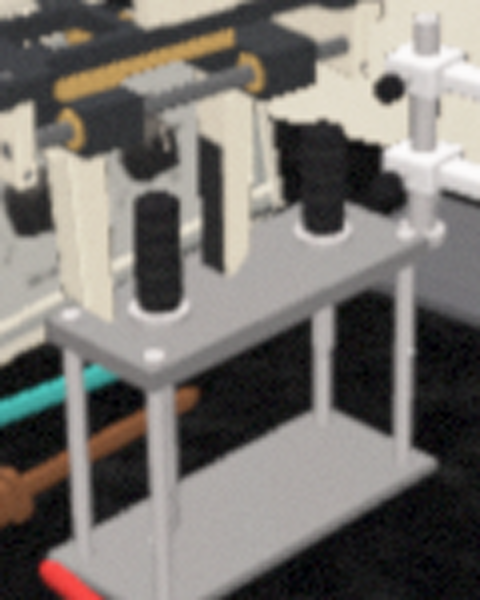

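The view shows the rod (crop 159,287 at fingertip height) midway between the fingers, at (97,315) and (227,270). Closing at 30 N, then lifting slightly.

```bash
python3 -m creep '[{"linear":[0,0,0],"twist":[0,0,0],"fingers":0},{"linear":[0,0,0],"twist":[0,0,0],"fingers":0},{"linear":[0,0,0],"twist":[0,0,0],"fingers":0},{"linear":[0,0,0],"twist":[0,0,0],"fingers":0},{"linear":[0,0,0],"twist":[0,0,0],"fingers":0},{"linear":[0,0,0],"twist":[0,0,0],"fingers":0},{"linear":[0,0,0],"twist":[0,0,0],"fingers":0},{"linear":[0,0,0],"twist":[0,0,0],"fingers":0}]' 35; python3 -m creep '[{"linear":[0,0,-0.5],"twist":[0,0,0],"fingers":0},{"linear":[0,0,-1],"twist":[0,0,0],"fingers":0},{"linear":[0,0,-1.5],"twist":[0,0,0],"fingers":0},{"linear":[0,0,-1.5],"twist":[0,0,0],"fingers":0},{"linear":[0,0,-1.5],"twist":[0,0,0],"fingers":0},{"linear":[0,0,-1.5],"twist":[0,0,0],"fingers":0},{"linear":[0,0,-1.5],"twist":[0,0,0],"fingers":0},{"linear":[0,0,-1.5],"twist":[0,0,0],"fingers":0},{"linear":[0,0,-1.5],"twist":[0,0,0],"fingers":0},{"linear":[0,0,-1],"twist":[0,0,0],"fingers":0},{"linear":[0,0,-0.5],"twist":[0,0,0],"fingers":0},{"linear":[0,0,0],"twist":[0,0,0],"fingers":0}]'
```

```text
time: 5.0
tcp_pos: [488.0, 348.1, 138.7]
orientation: [0.151, 0.989, -0.0, -0.0]
force: [-0.7, -1.6, 0.9]
grip_width: 19.7
time: 6.2
tcp_pos: [488.1, 348.2, 274.2]
orientation: [0.151, 0.989, 0.0, 0.0]
force: [-0.3, -0.2, -2.6]
grip_width: 19.3
```

```bash
python3 -m creep '[{"linear":[0,0,-1],"twist":[0,0,0],"fingers":0},{"linear":[0,0,-2],"twist":[0,0,0],"fingers":0},{"linear":[0,0,-1.5],"twist":[0,0,0],"fingers":0},{"linear":[0,0,-0.5],"twist":[0,0,0],"fingers":0},{"linear":[-0.26,-1,0],"twist":[0,0,0],"fingers":0},{"linear":[-0.53,-2,0],"twist":[0,0,0],"fingers":0},{"linear":[-0.67,-2.5,0],"twist":[0,0,0],"fingers":0},{"linear":[-0.67,-2.5,0],"twist":[0,0,0],"fingers":0},{"linear":[-0.67,-2.5,0],"twist":[0,0,0],"fingers":0},{"linear":[-0.67,-2.5,0],"twist":[0,0,0],"fingers":0},{"linear":[-0.67,-2.5,0],"twist":[0,0,0],"fingers":0},{"linear":[-0.67,-2.5,0],"twist":[0,0,0],"fingers":0},{"linear":[-0.67,-2.5,0],"twist":[0,0,0],"fingers":0},{"linear":[-0.67,-2.5,0],"twist":[0,0,0],"fingers":0},{"linear":[-0.67,-2.5,0],"twist":[0,0,0],"fingers":0},{"linear":[-0.67,-2.5,0],"twist":[0,0,0],"fingers":0},{"linear":[-0.53,-2,0],"twist":[0,0,0],"fingers":0},{"linear":[-0.3,-1.2,0],"twist":[0,0,0],"fingers":0},{"linear":[0,0,0],"twist":[0,0,0],"fingers":0},{"linear":[0,0,0],"twist":[0,0,0],"fingers":0}]'; python3 -m creep '[{"linear":[0,0,1],"twist":[0,0,0],"fingers":0},{"linear":[0,0,1.5],"twist":[0,0,0],"fingers":0},{"linear":[0,0,1.5],"twist":[0,0,0],"fingers":0},{"linear":[0,0,1],"twist":[0,0,0],"fingers":0},{"linear":[0,0,0],"twist":[0,0,0],"fingers":0},{"linear":[0,0,0],"twist":[0,0,0],"fingers":0}]';python3 - <<'E'
from h import *
a=arm.capture("scene");cv2.imwrite("pics/sF3.png",a[:,:,::-1]);b=arm.capture("top");cv2.imwrite("pics/tF3.png",b[:,:,::-1])
A=cv2.resize(a[110:260,310:410,::-1],None,fx=4,fy=4,interpolation=2);B=cv2.resize(b[175:275,385:485,::-1],None,fx=4,fy=4,interpolation=2)
o=np.zeros((600,800,3),np.uint8);o[:600,:400]=A;o[:400,400:]=B;cv2.imwrite("pics/c3.png",o)
for c in("scene","top"):
  for t in("long_rod_tip","long_rod_collar","upper_rim","lower_exit"): print(c,t,[(np.round(d["position"],1).tolist(),round(d["confidence"],2)) for d in arm.pinpoint(c,t)])
p=arm.sense()["tcp_pos"];print(p,proj("scene",p+[0,0,-125.6]),proj("top",p+[0,0,-125.6]))
E
```

```text
time: 8.2
tcp_pos: [474.2, 25.8, 323.3]
orientation: [0.151, 0.989, 0.0, -0.0]
force: [-0.8, -0.5, -1.7]
grip_width: 19.6
time: 8.8
tcp_pos: [474.5, 25.8, 273.8]
orientation: [0.151, 0.989, 0.0, -0.0]
force: [-0.2, 0.2, -1.9]
grip_width: 19.3
scene long_rod_tip [([242.0, 309.1], 0.98), ([243.9, 332.2], 0.78), ([363.5, 178.3], 0.74), ([279.9, 269.1], 0.67), ([220.0, 273.6], 0.56)]
scene long_rod_collar [([370.3, 125.4], 0.94), ([267.7, 384.6], 0.88), ([280.6, 347.5], 0.81), ([266.7, 259.8], 0.75), ([234.8, 292.3], 0.66)]
scene upper_rim [([363.3, 190.4], 0.86)]
scene lower_exit [([361.7, 222.2], 0.66)]
top long_rod_tip [([257.3, 227.4], 0.95), ([233.6, 246.0], 0.72), ([324.4, 210.4], 0.66), ([287.4, 177.8], 0.59), ([438.8, 233.7], 0.38)]
top long_rod_collar [([241.1, 272.1], 0.95), ([334.0, 191.2], 0.73), ([274.8, 201.3], 0.72), ([204.8, 286.0], 0.68), ([454.4, 220.8], 0.42), ([297.9, 240.6], 0.41)]
top upper_rim [([435.9, 235.0], 0.7)]
top lower_exit [([425.9, 239.7], 0.92)]
[474.37942595  25.47053481 273.73449276] [365.58447671 177.77939459] [438.82981239 232.94750358]
```

View pics/c3.png

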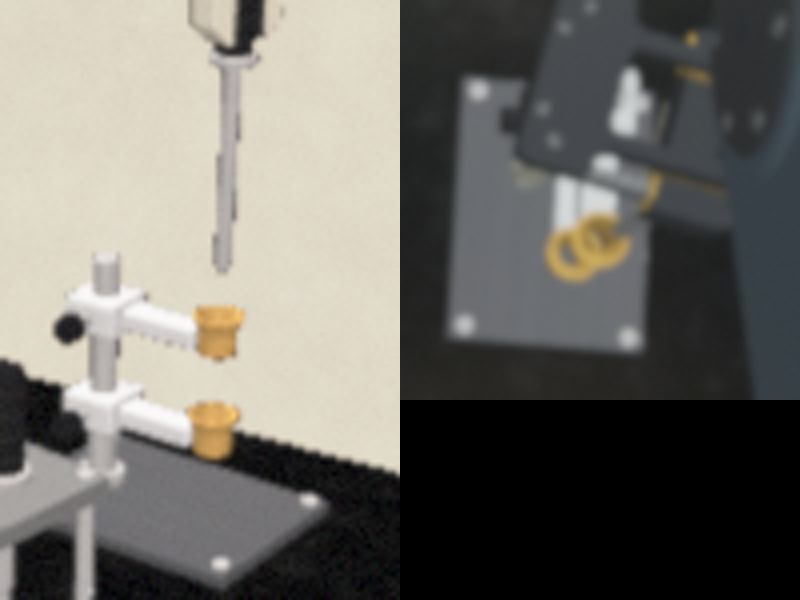

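The view shows the rod vertical over the upper bushing. Its tip is at crop (222,271), which is pixel (365.5,177.8), exactly where the arm pose predicts. The upper rim is centred near crop (218.5,315). I'll measure the rim relative to the rod.

```bash
python3 - <<'E'
from h import *
from scipy.optimize import minimize
im={"scene":cv2.imread("pics/sF3.png"),"top":cv2.imread("pics/tF3.png")}
def soft(c,roi):
    l,t,r,b=roi;h=cv2.cvtColor(im[c],cv2.COLOR_BGR2HSV);m=cv2.inRange(h,(12,80,50),(32,255,255))[t:b,l:r];return m>0
S=soft("scene",(345,180,385,230));T=soft("top",(415,222,445,250))
th=np.linspace(0,2*np.pi,48,endpoint=False);ci=np.c_[np.cos(th),np.sin(th)]
def mask(c,roi,x,y,up):
    l,t,r,b=roi;F=8;M=np.zeros(((b-t)*F,(r-l)*F),np.uint8)
    hull=lambda P:cv2.convexHull(np.array([((proj(c,p)-[l,t]+.5)*F) for p in P],np.float32)).astype(np.int32)
    for z in(70,127):
        ring=lambda rad,zz:[(x+rad*a,y+rad*b_,zz) for a,b_ in ci]
        cv2.fillPoly(M,[hull(ring(15,z)+ring(15,z-4))],255); cv2.fillPoly(M,[hull(ring(15,z-4)+ring(10.5,z-22))],255)
        if c=="top": cv2.fillPoly(M,[hull(ring(8,z-5))],0)
    return cv2.resize(M,(r-l,b-t),interpolation=cv2.INTER_AREA)/255.
def cost(v,c,S,roi,off): return np.abs(mask(c,roi,v[0],v[1],1)-S).sum()
for c,D,roi in(("scene",S,(345,180,385,230)),("top",T,(415,222,445,250))):
    best=min((cost((x,y),c,D,roi,0),x,y) for x in np.arange(466,481,1.5) for y in np.arange(18,38,1.5))
    r=minimize(cost,best[1:],args=(c,D,roi,0),method="Nelder-Mead",options=dict(initial_simplex=[best[1:],(best[1]+2,best[2]),(best[1],best[2]+2)]))
    print(c,best,r.x.round(1),r.fun)
# combined
f=lambda v:cost(v,"scene",S,(345,180,385,230),0)+cost(v,"top",T,(415,222,445,250),0)
r=minimize(f,(473,27),method="Nelder-Mead",options=dict(initial_simplex=[(473,27),(476,27),(473,30)]));print("both",r.x.round(1),r.fun)
for p in((473.1,26.3,127),(474.4,25.5,127),r.x.tolist()+[127]):print(p,proj("scene",p).round(1),proj("top",p).round(1))
m=np.argwhere(S[:18]);print("scene upper cols",m[:,1].min()+345,m[:,1].max()+345,"rows",m[:,0].min()+180)
E
```

```text
Traceback (most recent call last):
  File "h.py", line 16, in proj
    K,R,t=cam(c);q=K@(R@np.array(p,float)+t);return q[:2]/q[2]
          ~~~^^^
  File "h.py", line 4, in cam
    m=arm.camera_model(c);K=np.array([[m["fx"],0,m["cx"]],[0,m["fy"],m["cy"]],[0,0,1]])
ValueError: time passes only in moves, steps and waits
```

Too many camera_model calls, so I'll cache the model.

```bash
sed -i 's/^def cam(c)/from functools import lru_cache\n@lru_cache\ndef cam(c)/' h.py; python3 - <<'E'
from h import *
im={"scene":cv2.imread("pics/sF3.png"),"top":cv2.imread("pics/tF3.png")}
ROI={"scene":(345,180,385,230),"top":(415,222,445,250)}
D={}
for c,(l,t,r,b) in ROI.items():
    D[c]=cv2.inRange(cv2.cvtColor(im[c],cv2.COLOR_BGR2HSV),(12,80,50),(32,255,255))[t:b,l:r]>0
th=np.linspace(0,2*np.pi,36,endpoint=False)
def mask(c,x,y):
    l,t,r,b=ROI[c];F=8;M=np.zeros(((b-t)*F,(r-l)*F),np.uint8)
    ring=lambda rad,z:np.c_[x+rad*np.cos(th),y+rad*np.sin(th),0*th+z]
    def hull(*P):
        K,R,T=cam(c);q=(np.vstack(P)@R.T+T)@K.T;q=(q[:,:2]/q[:,2:]-[l,t]+.5)*F
        return cv2.convexHull(q.astype(np.float32)).astype(np.int32)
    for z in(70,127):
        cv2.fillPoly(M,[hull(ring(15,z),ring(15,z-4))],255);cv2.fillPoly(M,[hull(ring(15,z-4),ring(10.5,z-22))],255)
        if c=="top":cv2.fillPoly(M,[hull(ring(8,z-5))],0)
    return cv2.resize(M,(r-l,b-t),interpolation=cv2.INTER_AREA)/255.
G=[(x,y) for x in np.arange(464,484,1.) for y in np.arange(14,40,1.)]
C={c:np.array([np.abs(mask(c,*g)-D[c]).sum() for g in G]) for c in ROI}
for n,v in(("scene",C["scene"]),("top",C["top"]),("both",C["scene"]+C["top"])):
    print(n,[(G[i],round(v[i],1)) for i in np.argsort(v)[:5]])
for p in((473.1,26.3,127),(474.4,25.5,127)):print(p,proj("scene",p).round(1),proj("top",p).round(1))
E
```

```text
scene [((np.float64(472.0), np.float64(33.0)), np.float64(75.3)), ((np.float64(473.0), np.float64(32.0)), np.float64(75.6)), ((np.float64(472.0), np.float64(32.0)), np.float64(75.6)), ((np.float64(473.0), np.float64(33.0)), np.float64(76.2)), ((np.float64(472.0), np.float64(34.0)), np.float64(78.1))]
top [((np.float64(474.0), np.float64(28.0)), np.float64(111.7)), ((np.float64(473.0), np.float64(28.0)), np.float64(113.1)), ((np.float64(474.0), np.float64(29.0)), np.float64(113.8)), ((np.float64(475.0), np.float64(28.0)), np.float64(113.8)), ((np.float64(473.0), np.float64(29.0)), np.float64(114.5))]
both [((np.float64(474.0), np.float64(29.0)), np.float64(200.9)), ((np.float64(473.0), np.float64(30.0)), np.float64(201.7)), ((np.float64(473.0), np.float64(29.0)), np.float64(202.1)), ((np.float64(474.0), np.float64(28.0)), np.float64(204.2)), ((np.float64(474.0), np.float64(30.0)), np.float64(204.8))]
(473.1, 26.3, 127) [365.5 187.5] [435.8 235. ]
(474.4, 25.5, 127) [365.1 187.2] [436.2 234.3]
```

```bash
python3 -m creep '[{"linear":[0.19,0.31,0],"twist":[0,0,0],"fingers":0},{"linear":[0,0,0.5],"twist":[0,0,0],"fingers":0},{"linear":[0,0,0.5],"twist":[0,0,0],"fingers":0},{"linear":[0,0,0.5],"twist":[0,0,0],"fingers":0},{"linear":[0,0,0.4],"twist":[0,0,0],"fingers":0},{"linear":[0,0,0.2],"twist":[0,0,0],"fingers":0},{"linear":[0,0,0.2],"twist":[0,0,0],"fingers":0},{"linear":[0,0,0.2],"twist":[0,0,0],"fingers":0},{"linear":[0,0,0],"twist":[0,0,0],"fingers":0},{"linear":[0,0,0],"twist":[0,0,0],"fingers":0}]';python3 - <<'E'
from h import *
s=arm.sense();print(s["tcp_pos"],s["force"],s["wrist_torque"])
E
python3 -m creep '[{"linear":[0,0,0.2],"twist":[0,0,0],"fingers":0},{"linear":[0,0,0.2],"twist":[0,0,0],"fingers":0},{"linear":[0,0,0],"twist":[0,0,0],"fingers":0}]';python3 - <<'E'
from h import *
s=arm.sense();print(s["tcp_pos"],s["force"],s["wrist_torque"])
E
```

```text
time: 10.3
tcp_pos: [473.5, 29.0, 248.7]
orientation: [0.151, 0.989, 0.0, 0.0]
force: [0.8, 0.4, -1.0]
grip_width: 19.3
[473.5078212   29.02016031 248.71875693] [ 0.78907589  0.37589426 -1.04889708] [ 0.03659139 -0.02025128  0.01878861]
time: 10.6
tcp_pos: [473.3, 29.0, 244.4]
orientation: [0.151, 0.989, -0.0, -0.0]
force: [-0.6, 0.2, -1.8]
grip_width: 19.9
[473.33331391  29.03287301 244.35155134] [-0.64580224  0.20984684 -1.78499072] [ 0.0255307  -0.01286327 -0.01649484]
```

```bash
cat > st.py <<'E'
from h import *
s=arm.sense();print(s["tcp_pos"].round(1) if hasattr(s["tcp_pos"],"round") else s["tcp_pos"],"F",np.round(s["force"],1),"T",np.round(s["wrist_torque"],2),"tip z",round(s["tcp_pos"][2]-125.6,1))
E
python3 -m creep '[{"linear":[0,0,0.15],"twist":[0,0,0],"fingers":0},{"linear":[0,0,0.15],"twist":[0,0,0],"fingers":0},{"linear":[0,0,0],"twist":[0,0,0],"fingers":0}]'>/dev/null;python3 st.py
python3 -m creep '[{"linear":[0,0,0.15],"twist":[0,0,0],"fingers":0},{"linear":[0,0,0.15],"twist":[0,0,0],"fingers":0},{"linear":[0,0,0],"twist":[0,0,0],"fingers":0}]'>/dev/null;python3 st.py
```

```text
[473.4  29.  241.4] F [0.3 0.1 0.2] T [ 0.03  0.02 -0.01] tip z 115.8
[473.4  29.  238.4] F [-0.1  0.3 -2.4] T [0.03 0.01 0.02] tip z 112.8
```

```bash

python3 -m creep '[{"linear":[0,0,0.2],"twist":[0,0,0],"fingers":0},{"linear":[0,0,0.2],"twist":[0,0,0],"fingers":0},{"linear":[0,0,0],"twist":[0,0,0],"fingers":0}]'>/dev/null;python3 st.py
python3 -m creep '[{"linear":[0,0,0.2],"twist":[0,0,0],"fingers":0},{"linear":[0,0,0.2],"twist":[0,0,0],"fingers":0},{"linear":[0,0,0],"twist":[0,0,0],"fingers":0}]'>/dev/null;python3 st.py
python3 -m creep '[{"linear":[0,0,0.2],"twist":[0,0,0],"fingers":0},{"linear":[0,0,0.2],"twist":[0,0,0],"fingers":0},{"linear":[0,0,0],"twist":[0,0,0],"fingers":0}]'>/dev/null;python3 st.py
```

```text
[473.3  29.  234.3] F [-0.7 -0.3 -1. ] T [ 0.08 -0.04  0.05] tip z 108.7
[473.3  29.  230.4] F [-0.5  0.8 -1.1] T [ 0.04  0.03 -0.02] tip z 104.8
[473.3  29.  226.3] F [-0.4  0.5 -1.3] T [ 0.04  0.05 -0.03] tip z 100.7
```

```bash
python3 - <<'E'
from h import *
a=arm.capture("scene");A=cv2.resize(a[130:250,310:410,::-1],None,fx=5,fy=5,interpolation=2);cv2.imwrite("pics/c4.png",A)
print(arm.pinpoint("scene","upper_rim"),(proj("scene",(473.3,29,100.7))-[310,130])*5)
E
```

```text
[{'position': [363.7, 189.4], 'confidence': 0.75}] [270.94112085 346.92265405]
```

View pics/c4.png

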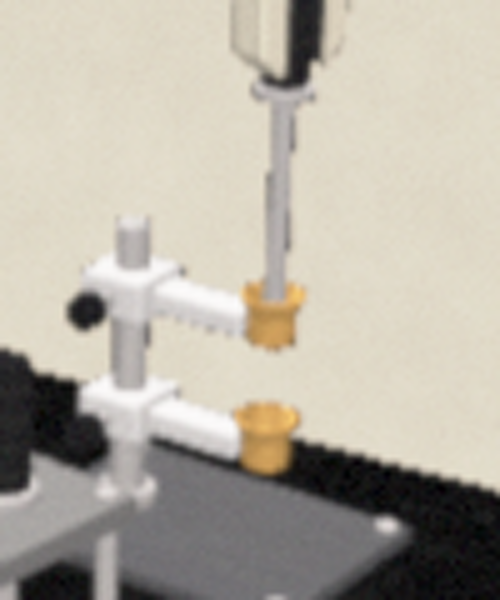

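The rod enters the upper mouth at crop (275,300), with no sideways force. Continuing down.

```bash

python3 -m creep '[{"linear":[0,0,0.2],"twist":[0,0,0],"fingers":0},{"linear":[0,0,0.3],"twist":[0,0,0],"fingers":0},{"linear":[0,0,0.3],"twist":[0,0,0],"fingers":0},{"linear":[0,0,0],"twist":[0,0,0],"fingers":0}]'>/dev/null;python3 st.py
python3 -m creep '[{"linear":[0,0,0.3],"twist":[0,0,0],"fingers":0},{"linear":[0,0,0.3],"twist":[0,0,0],"fingers":0},{"linear":[0,0,0.3],"twist":[0,0,0],"fingers":0},{"linear":[0,0,0.3],"twist":[0,0,0],"fingers":0},{"linear":[0,0,0],"twist":[0,0,0],"fingers":0}]'>/dev/null;python3 st.py
python3 -m creep '[{"linear":[0,0,0.2],"twist":[0,0,0],"fingers":0},{"linear":[0,0,0.2],"twist":[0,0,0],"fingers":0},{"linear":[0,0,0.2],"twist":[0,0,0],"fingers":0},{"linear":[0,0,0],"twist":[0,0,0],"fingers":0}]'>/dev/null;python3 st.py
```

```text
[473.2  29.  218.1] F [ 0.3 -0.4 -1.9] T [-0.    0.07  0.  ] tip z 92.5
[473.3  29.  206.2] F [ 0.   0.4 -1.2] T [-0.01  0.02 -0.02] tip z 80.6
[473.3  29.  200.4] F [-0.1  0.4 -0.9] T [0.07 0.04 0.01] tip z 74.8
```

```bash
python3 - <<'E'
from h import *
a=arm.capture("scene");A=cv2.resize(a[170:240,330:400,::-1],None,fx=8,fy=8,interpolation=2);cv2.imwrite("pics/c5.png",A)
E
```

```text
(no output)
```

View pics/c5.png

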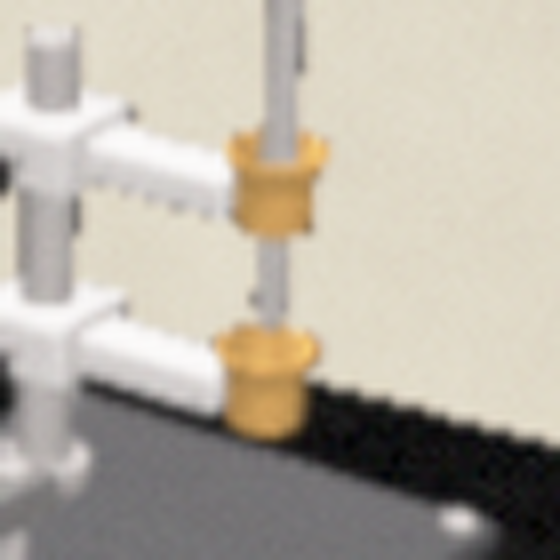

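The shaft passes through the upper bushing and emerges at crop (272,240–320), centred over the lower mouth. Another 44.8 mm to go.

```bash

python3 -m creep '[{"linear":[0,0,0.2],"twist":[0,0,0],"fingers":0},{"linear":[0,0,0.2],"twist":[0,0,0],"fingers":0},{"linear":[0,0,0.2],"twist":[0,0,0],"fingers":0},{"linear":[0,0,0.2],"twist":[0,0,0],"fingers":0},{"linear":[0,0,0],"twist":[0,0,0],"fingers":0}]'>/dev/null;python3 st.py
python3 -m creep '[{"linear":[0,0,0.2],"twist":[0,0,0],"fingers":0},{"linear":[0,0,0.2],"twist":[0,0,0],"fingers":0},{"linear":[0,0,0],"twist":[0,0,0],"fingers":0}]'>/dev/null;python3 st.py
python3 -m creep '[{"linear":[0,0,0.2],"twist":[0,0,0],"fingers":0},{"linear":[0,0,0.2],"twist":[0,0,0],"fingers":0},{"linear":[0,0,0],"twist":[0,0,0],"fingers":0}]'>/dev/null;python3 st.py
```

```text
[473.3  29.  192.3] F [ 0.4  0.  -2.4] T [ 0.01  0.05 -0.01] tip z 66.7
[473.3  29.  188.3] F [ 0.1 -0.5 -2.1] T [ 0.03  0.03 -0.03] tip z 62.7
[473.3  29.  184.3] F [ 0.5 -0.1 -1.7] T [ 0.08  0.   -0.03] tip z 58.7
```

```bash

python3 -m creep '[{"linear":[0,0,0.2],"twist":[0,0,0],"fingers":0},{"linear":[0,0,0.2],"twist":[0,0,0],"fingers":0},{"linear":[0,0,0],"twist":[0,0,0],"fingers":0}]'>/dev/null;python3 st.py
python3 -m creep '[{"linear":[0,0,0.2],"twist":[0,0,0],"fingers":0},{"linear":[0,0,0.2],"twist":[0,0,0],"fingers":0},{"linear":[0,0,0],"twist":[0,0,0],"fingers":0}]'>/dev/null;python3 st.py
python3 -m creep '[{"linear":[0,0,0.2],"twist":[0,0,0],"fingers":0},{"linear":[0,0,0.2],"twist":[0,0,0],"fingers":0},{"linear":[0,0,0.2],"twist":[0,0,0],"fingers":0},{"linear":[0,0,0],"twist":[0,0,0],"fingers":0}]'>/dev/null;python3 st.py
```

```text
[473.3  29.  180.3] F [ 0.1 -0.1 -2.1] T [0.04 0.02 0.03] tip z 54.7
[473.3  29.  176.4] F [ 0.8 -0.6 -1.9] T [ 0.03 -0.    0.  ] tip z 50.8
[473.3  29.  170.3] F [ 0.5 -1.  -2.1] T [-0.05 -0.02  0.03] tip z 44.7
```

Free throughout. The last 14.7 mm brings the collar to z≈142.

```bash

python3 -m creep '[{"linear":[0,0,0.2],"twist":[0,0,0],"fingers":0},{"linear":[0,0,0.2],"twist":[0,0,0],"fingers":0},{"linear":[0,0,0.2],"twist":[0,0,0],"fingers":0},{"linear":[0,0,0.2],"twist":[0,0,0],"fingers":0},{"linear":[0,0,0],"twist":[0,0,0],"fingers":0}]'>/dev/null;python3 st.py
python3 -m creep '[{"linear":[0,0,0.2],"twist":[0,0,0],"fingers":0},{"linear":[0,0,0.2],"twist":[0,0,0],"fingers":0},{"linear":[0,0,0.2],"twist":[0,0,0],"fingers":0},{"linear":[0,0,0.05],"twist":[0,0,0],"fingers":0},{"linear":[0,0,0],"twist":[0,0,0],"fingers":0},{"linear":[0,0,0],"twist":[0,0,0],"fingers":0},{"linear":[0,0,0],"twist":[0,0,0],"fingers":0},{"linear":[0,0,0],"twist":[0,0,0],"fingers":0},{"linear":[0,0,0],"twist":[0,0,0],"fingers":0}]';python3 st.py
python3 - <<'E'
from h import *
a=arm.capture("scene");A=cv2.resize(a[150:330,240:400,::-1],None,fx=3.3,fy=3.3,interpolation=2);cv2.imwrite("pics/c6.png",A)
f=lambda z:((proj("scene",(473.3,29,z))-[240,150])*3.3).round()
print("pred collar",f(142),"tip",f(30))
E
```

```text
[473.3  29.  162.3] F [ 0.9 -0.2 -1. ] T [ 0.04  0.01 -0.03] tip z 36.7
time: 17.05
tcp_pos: [473.5, 29.0, 156.2]
orientation: [0.151, 0.989, -0.0, 0.0]
force: [0.2, 0.0, -2.4]
grip_width: 19.7
[473.5  29.  156.2] F [ 0.2  0.  -2.4] T [-0.03  0.03 -0.03] tip z 30.6
pred collar [413. 103.] tip [405. 261.]
```

View pics/c6.png

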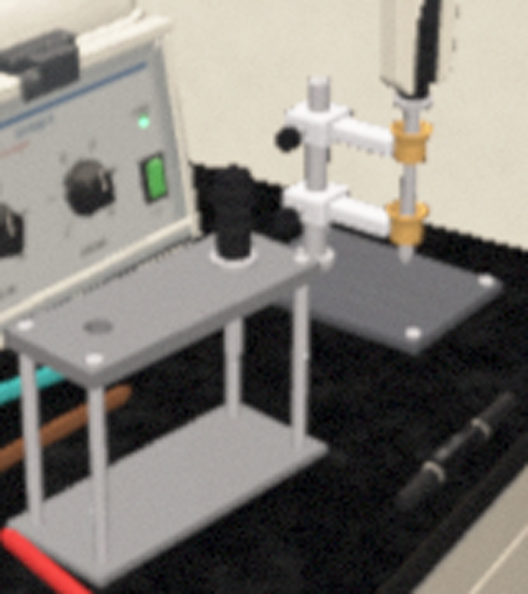

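The tip shows below the lower bushing at crop (405,261), as predicted, and the collar is at (412,103), above the upper rim. The shorter rod is still in the rack and the marker is in place. Handing in.

```bash
python3 -c "
from plant import arm
print(arm.job_done())"
```

```text
the job is handed in; nothing more can be done
None
```

The longer rod is threaded down through both bushings and the robot is still holding it upright. I handed the job in at about 17 s of the 45 s allowed; no verdict is reported.

- **Which rod:** the longer one was the black-gripped rod in the rack hole farther from the stand. Its hanging shaft ended where a 112 mm shaft should, and the other's where a 60 mm one should.
- **Final position:** from the arm pose, the collar is about 15.5 mm above the upper rim and the tip about 17 mm below the lower bushing. The last picture shows the collar and tip where that predicts.
- **Forces:** sideways force stayed around 1 N in every reading on the way down. At the end it was about 0.2 N, with only the rod's weight showing vertically.
- **Disagreements:** the two cameras put the bushing axis about 5 mm apart, so I used a combined fit of both. The rod went in without measurable contact, which supports that fit.
- **Bystanders:** the shorter rod and marker look undisturbed in the last picture. I did not look at the beaker and timer again after the start. The four coloured look-alike rods (red, turquoise, two brown) were standing at the start. At least the red and turquoise ones and one brown one fell over during the first move, with no contact force in the reading after it.

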